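Draw the slide station's specimen arm out to the mark and hold it

TASK

Swing the clear cover of the slide station up and gently back onto its open stop and leave it there. Then squeeze the orange lock button in the side of the specimen arm's grip, draw the arm out until its red pointer is level with the green mark on the rule, and finish while still holding it there against its spring, with the button squeezed. Leave the green mark and the other things on the bench undisturbed.

Things in the scene. Friction and masses are not known exactly. Their poses are not given: they have to be found in the camera images.
- station: fixed slide-imaging station: white deck 290 x 240 mm whose top is 24 mm above the bench, with a grey head (105 x 150 mm in plan, top 112 mm above the bench) at its rear. Origin at bench height, 5 mm behind the middle of the deck; its x axis points from the front to the rear (the arm comes out along -x), y to the station's left, z up. Head spans x +30 to +135 mm.
- cover (a joint): angle of the clear cover (rad): 0 lies level, about 1.7 leans just past upright against its open stop. It grows as the front edge swings up and back. The hinge is stiff, so the cover stays where it is left; about 3 N at the blue bar moves it
- cover_hinge (a point): middle of the cover's hinge line, at station x +45, y 0, z 118 mm; the hinge line runs along the station's y
- cover_bar (a point): middle of the blue round bar (10 mm thick, 110 mm long along the station's y) of the U handle in front of the cover. It is 165 mm from the hinge, level with the panel; the panel (170 mm wide, 5 mm thick) ends 120 mm from the hinge, so 40 mm is open between bar and panel edge. The bar may turn in the fingers
- spec_arm (a joint): how far the telescoping specimen arm is drawn out (m): 0 home, 0.115 fully out, along the station's -x. A spring pulls it home with 3 N at home and 6 N fully out. At home it is locked (2 mm play) until the lock button is pushed in by at least 4 mm
- grip_center (a point): centre of the black grip at the arm's front end: a block 34 mm along x, 30 mm along y, 46 mm tall; its centre is 55 mm, its top 78 mm, its underside 32 mm above the bench. At home it is at station x -40, y 0, under the closed cover; its axes are the station's
- lock_button (a joint): how far the orange lock button is pushed in (m): 0 out, 0.006 fully in. It is on the left (+y) face of the grip, 22 mm long, 28 mm tall, and stands out 8 mm (2 mm when in): grip plus button is 38 mm across, 32 mm when squeezed. It moves along the station's -y, springs back and takes 6 N to push in; gripping the block across its sides (along y) squeezes it
- pointer (a point): tip of the red pointer bar, which sticks out to the right (-y) of the arm 30 mm behind the grip's centre, 44 mm above the bench, and travels with the arm
- mark_line (a point): inner end of the green mark (6 mm wide along x, 32 mm long along y, top 36 mm above the bench), which is set somewhere on the rule with 10 mm ticks on the deck to the right of the arm. The pointer tip passes 4 mm from this end; pointer and mark are level when both have the same station x
- mark (a joint): where the green mark sits (m): the pointer is level with it when the arm is drawn out by this same value (0.045 to 0.1)
- tube_rack: bystander: red tube rack 225 x 85 x 28 mm with three capped tubes. Origin at the centre of its underside
- tip_box: bystander: green and yellow pipette-tip box 125 x 85 x 63 mm. Origin at the centre of its underside
- cup: bystander: brown cup, 72 mm across, 75 mm tall. Origin at the centre of its underside
- carton: bystander: yellow carton 85 x 55 x 32 mm. Origin at the centre of its underside
- slide_frame: bystander: flat black frame 150 x 84 x 16 mm. Origin at the centre of its underside
- pipette: bystander: white pipette lying flat, about 260 mm long, 24 mm high. Origin at the centre of its underside
- vial: bystander: amber vial with blue cap, 24 mm across, 45 mm tall, standing on the station's deck to the left of the arm. Origin at the centre of its underside
- grip: the same black grip with the lock button it carries, as a body; origin in the arm's centre line, 3 mm below the grip's centre (52 mm above the bench); axes as the station's

How it is judged:
On the way, in this order (a step that is already met when the one before it is completed fails the run):
1. the cover is open on its stop while the arm is still home (value of joint cover above 1.62 rad and value of joint spec_arm below 0.01 m), for 0.2 s.
2. the lock button is squeezed in between the fingers (value of joint lock_button above 0.004 m and contact force between the fingers and grip above 3 N), for 0.1 s.
At the end, for the whole second after the job is handed in: The cover is on its open stop (over 1.62 rad), the pointer is within 5 mm of the green mark along the rule and still, and the fingers hold the grip (over 3 N) with the lock button squeezed in (over 4 mm) (all of step 2 and value of joint cover above 1.62 rad and x of pointer in the frame of mark_line between -0.005 and 0.005 m and velocity of joint spec_arm between -0.01 and 0.01 m/s); the arm keeps its last pose, push and grip.
It fails at once if the cover is flung against its stop (faster than 1.5 rad/s over the last 0.2 rad) (value of joint cover above 1.5 rad and velocity of joint cover above 1.5 rad/s).
It fails at once if the green mark is shifted by more than 3 mm (distance of mark_line from where it was at the start of the episode above 0.003 m).
It fails at once if a bystander is moved more than 25 mm (distance of any of tube_rack, tip_box, cup, carton, slide_frame, pipette, vial from where it was at the start of the episode above 0.025 m).
It fails at once if a bystander is tipped over (angle between any of tube_rack, tip_box, cup, carton, slide_frame, pipette, vial's own z axis and vertical above 0.4 rad).
It also fails if it takes over 51 s, if anything falls off the work surface, if the arm or the gripper's body presses on something with over 40 N, if the wrist force passes 120 N, or if a joint passes its speed limit or range.

ROBOT

A 6-joint arm with a two-finger parallel gripper is mounted at the origin on the work surface. World frame = base frame: x ahead of the robot, y to its left, z up, the work surface at z = 0. Lengths are in m, angles in rad, forces in N, time in s.
With the tool pointing down it reaches from about 0.375 to 0.9 m from the base axis. Payload 3.1 kg.
Tool frame: the origin (TCP) lies midway between the tips of the shut fingers; the grasp point (between the pads) lies 19 mm behind it; z points along the fingers, y is the line along which they close (so a half turn about z gives the same grasp; the last joint's range is limited). The gripper opens to 85 mm and grips with 20 to 120 N. Pads are 22 mm wide; open, the fingers measure 114 mm over their backs; the gripper's body (76 mm by 85 mm) begins 54 mm behind the grasp point. The pads swing forward as they close: fully open they stand 13 mm farther back than shut.
Start: joints at [1.073, 0.527, 1.433, -0, 1.181, -0.178], TCP at [0.196, 0.593, 0.231] pointing down, gripper open.
Joint ranges: [-3.08, 3.08], [-0.75, 2.2], [0.22, 2.44], [-1.43, 4.57], [0, 2.65], [-2.85, 2.85]. Speed limits (rad/s): [2.79, 2.79, 3.14, 3.14, 3.14, 3.14].

INTERFACE

Orientations are given as a unit quaternion [x, y, z, w].
In Python, from station import manip gives the robot as it stands.
- The arm moves only by the tool drive_tool, never from a script. Its argument "motion" is a list that holds one entry, the list of rows, each a list of 5 numbers: the finger opening in mm, from 0 to 85.4, then the shift along the tool's x, y, z in units of 30 mm (1.0 is 30 mm), then the turn about the tool's z in units of 8 degrees (1.0 is 8 degrees). In form: [[[fingers, x, y, z, yaw], ...]]. A call has 1 to 10 rows; each row is the pose to reach, as a shift and turn from the pose commanded when the call began, along the tool's axes at that moment; what a row does not reach only later rows make up. A row lasts 1/10 s, in which the tool goes at most 50 mm and 8.59 degrees, less where a joint would pass 70% of its speed; a pose out of reach is approached as far as the arm can. A call with a gripper value outside its range is refused whole. The fingers move at their own pace and stop on an object; "squeeze" is the grip in N (left out, the last holds). Time passes only in rows, so rows that repeat a pose let the fingers close. It gives the time, the measured TCP pose, the force, the opening and the grip force at its end, in the units of the state.
- manip.sense(): the state, without advancing time (a new reading comes with each control period).
- manip.snapshot(name): name is "side" or "top" or "wrist"; returns the picture (480x640x3 uint8, red, green, blue); there is no depth.
- manip.camera_model(name): a dict with "fov_y" (degrees; the focal length in pixels is half the picture's height over the tangent of half this angle, whatever the lens; pixels are square), "cx", "cy" (the principal point, pixels), "origin" and "orientation" of the camera in the world. Camera axes: x right, y up, looking along -z (the intrinsics and any distortion apply to the point x, -y, -z); pixel columns grow to the right and rows downward; lengths in m; the calibration is good to about 2 mm. A picture is of the moment at which its call begins: read the wrist's pose just before it. camera_model takes no time and is no camera call; for the wrist camera it gives the pose at the moment of the call.
- manip.sign_off(): hands the job in; it is judged then, once.
The state is a dict: "t": time; "q": joint angles; "qd": joint speeds; "tau": joint torques, N m; "tcp_pos": TCP position; "tool_rot": TCP orientation; "force": force on the tool from outside, world axes, zero at the start; "ft_torque": the same for the moment, N m; "finger_gap": opening from 0.0 (shut) to 1.0 (fully open); "gripper_force": force on a finger pad.
Only numpy, scipy, OpenCV 4.12 (cv2) and the standard library are available. Lean on these libraries where they do the work, as an engineer would, in place of code of your own. Each camera call takes 0.05 s, during which the arm holds its last target. There are 200 camera calls.

## Working session

There is one attempt and no reset: what is moved stays moved. The work goes in short steps, Python scripts to look and compute and a tool call to move; the robot and the scene stay as the last step left them, time stands still between calls to the robot, and variables do not carry over. Pictures are saved under pics/ and viewed, at most 14 in all, crops included, and the job is handed in when it is done.

Besides the shell and the picture viewer there is one more tool, called after "Request:" as name(argument=value, ...) on one line, values as JSON. drive_tool: Moves the arm, as the interface text tells. Its arguments: {"type":"object","properties":{"motion":{"type":"array","items":{"type":"array","items":{"type":"array","items":{"type":"number"}}}},"squeeze":{"type":"number"}},"required":["motion"]}

```bash
mkdir -p pics; ls
python3 - <<'E'
from station import manip
import cv2,json
for n in("side","top"):
    im=manip.snapshot(n); cv2.imwrite(f"pics/{n}0.png",im[:,:,::-1]); print(n,manip.camera_model(n))
print(manip.camera_model("wrist")); print(manip.sense())
E
```

```text
pics
side {'fov_y': 52.03264907501339, 'cx': 322.3919398385492, 'cy': 231.8184613526199, 'origin': array([-0.11693814, -0.76081601,  0.84269802]), 'orientation': array([ 0.41571802, -0.14811212, -0.29016725,  0.84914327])}
top {'fov_y': 55.34528981625573, 'cx': 317.2534217496211, 'cy': 246.29648069562057, 'origin': array([ 0.37407953, -0.01097797,  1.10968514]), 'orientation': array([ 0.03175551, -0.03283013, -0.70327462,  0.70944949])}
{'fov_y': 71.37089391007689, 'cx': 316.20840494645984, 'cy': 236.65089997127356, 'origin': array([0.12492768, 0.61616707, 0.373743  ]), 'orientation': array([-0.12184844, -0.08641212,  0.5792815 ,  0.80132319])}
{'t': 0.1, 'q': array([ 1.07249451e+00,  5.28345986e-01,  1.43381427e+00, -1.80129369e-05,
        1.18142280e+00, -1.78537773e-01]), 'qd': array([-0.00140301, -0.00256844, -0.00251237, -0.00113412,  0.00167732,
        0.00110141]), 'tau': array([ 1.21480332e-05, -4.43303490e+01, -1.78586465e+01, -2.17221700e-04,
        3.87766137e-03, -1.96714205e-05]), 'tcp_pos': array([0.19613757, 0.59272008, 0.23043546]), 'tool_rot': array([ 1.59198273e-01,  9.87246129e-01, -9.41519567e-04, -3.22547447e-04]), 'force': array([ 0.04488471,  0.25876259, -0.66158506]), 'ft_torque': array([-0.00456568,  0.00950932,  0.0230933 ]), 'gripper_force': 0.0, 'finger_gap': 1.00343827313733}
```

View pics/top0.png

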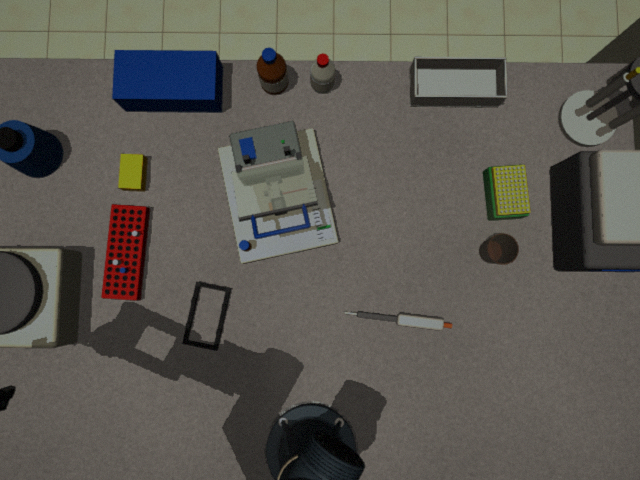

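View pics/side0.png

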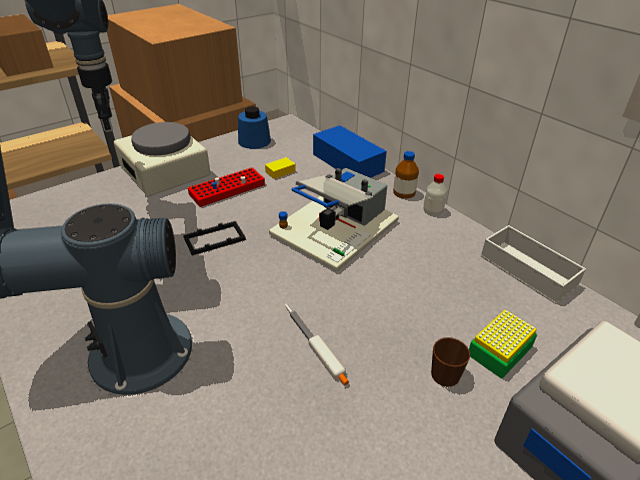

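The top view shows the station with deck corners near (241,262), (338,242), (316,129), (219,146), and the blue bar around (282,222). The robot base is at the bottom, and the vial is at (245,245). The side view shows the grip at (328,218), the green mark near (340,252) and the vial at (283,220). I'll zoom in next.

Run:
```python
import cv2,numpy as np
a=cv2.imread("pics/top0.png")[115:270,210:345]; b=cv2.imread("pics/side0.png")[160:275,265:405]
a=cv2.resize(a,None,fx=3.5,fy=3.5,interpolation=cv2.INTER_CUBIC)[:, :400]
a=cv2.resize(cv2.imread("pics/top0.png")[120:270,212:342],(390,450),interpolation=cv2.INTER_CUBIC)
b=cv2.resize(cv2.imread("pics/side0.png")[165:275,266:402],(408,330),interpolation=cv2.INTER_CUBIC)
o=np.zeros((450,800,3),np.uint8); o[:,:390]=a; o[:330,392:800]=b
cv2.imwrite("pics/z0.png",o)
```

```text
(no output)
```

View pics/z0.png

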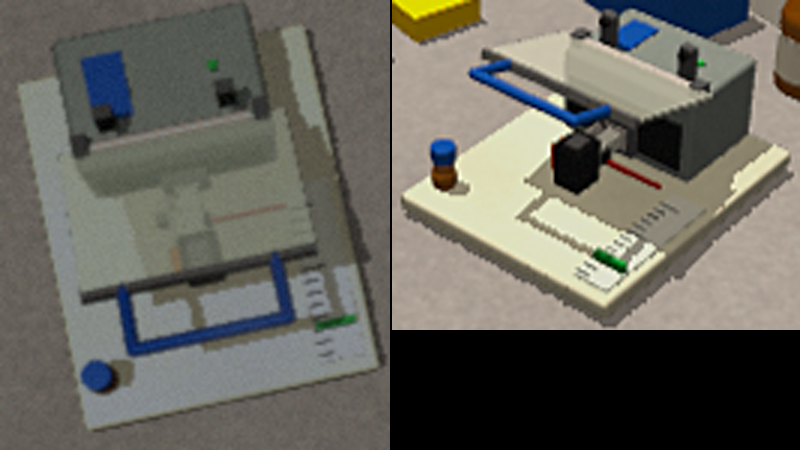

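In the zoom, the bar ends are at top px (255.7,237.3) and (309,226). The green mark is at (317.3,228.3) to (330.3,226.7), and the side view shows the same features. I'll fit the station pose and the mark from both views.

```bash
cat > h.py <<'E'
import numpy as np
from scipy.spatial.transform import Rotation as R
def proj(cam,P):
    f=240/np.tan(np.radians(cam["fov_y"]/2))
    p=R.from_quat(cam["orientation"]).inv().apply(np.atleast_2d(P)-cam["origin"])
    return np.c_[cam["cx"]+f*p[:,0]/-p[:,2], cam["cy"]-f*p[:,1]/-p[:,2]]
def ray(cam,uv):
    f=240/np.tan(np.radians(cam["fov_y"]/2)); uv=np.atleast_2d(uv)
    d=np.c_[(uv[:,0]-cam["cx"])/f,-(uv[:,1]-cam["cy"])/f,-np.ones(len(uv))]
    return R.from_quat(cam["orientation"]).apply(d)
def tri(obs):  # [(cam,uv)...] -> point
    A=np.zeros((3,3));b=np.zeros(3)
    for c,uv in obs:
        d=ray(c,uv)[0];d/=np.linalg.norm(d);M=np.eye(3)-np.outer(d,d);A+=M;b+=M@c["origin"]
    return np.linalg.solve(A,b)
def st2w(p,S):  # S=x,y,z,yaw
    return R.from_euler("z",S[3]).apply(np.atleast_2d(p))+S[:3]
E
python3 - <<'E'
from h import *
from station import manip
from scipy.optimize import least_squares
T=manip.camera_model("top");Sd=manip.camera_model("side")
m=lambda *a:np.array(a)/1000
obs=[(T,m(-150,120,24),(242,263.3)),(T,m(-150,-120,24),(338.7,242)),(T,m(140,-120,24),(313,129)),(T,m(140,120,24),(218.7,148.7)),
(T,m(-120,50,118),(255.7,237.3)),(T,m(-120,-50,118),(309,226)),
(Sd,m(-150,120,24),(270,232.7)),(Sd,m(-150,-120,24),(339.3,271)),(Sd,m(140,-120,24),(398.7,216.7)),
(Sd,m(-120,50,118),(293,189)),(Sd,m(-120,-50,118),(326.7,205.7)),]
f=lambda S:np.concatenate([proj(c,st2w(p,S))[0]-uv for c,p,uv in obs])
r=least_squares(f,[.6,.1,0,0],loss="soft_l1");print(r.x,"\n",f(r.x).reshape(-1,2).round(1))
S=r.x
for a,b in [((317.3,228.3),(334.3,249.7)),((330.3,226.7),(343.7,254.3)),((255.7,237.3),(293,189)),((309,226),(326.7,205.7)),((242,263.3),(270,232.7)),((338.7,242),(339.3,271))]:
    P=tri([(T,a),(Sd,b)]);print(P, R.from_euler("z",-S[3]).apply(P-S[:3]))
E
```

```text
[ 0.60677644  0.08522633 -0.00829984  0.23254253] 
 [[ 0.  -0.5]
 [ 1.  -1.4]
 [ 0.  -2.7]
 [-1.3 -1.3]
 [ 7.7  2.7]
 [-1.2  4. ]
 [-1.1 -0.7]
 [-0.8 -1.9]
 [ 0.7  0.1]
 [ 1.5 19.4]
 [-2.1 17.3]]
[ 0.51683961 -0.0124459   0.02909821] [-0.11002485 -0.07431709  0.03739805]
[ 0.52117995 -0.04373228  0.03221305] [-0.11301135 -0.1057616   0.04051288]
[0.47973489 0.11508974 0.16422695] [-0.11673995  0.05833662  0.17252679]
[0.5035806  0.00524774 0.16313104] [-0.11884943 -0.05404413  0.17143087]
[0.43365546 0.16669282 0.01348081] [-0.14968703  0.11916985  0.02178064]
[ 0.48811798 -0.06558828  0.00872807] [-0.15022018 -0.1194101   0.01702791]
```

Run:
```python
from h import *
from station import manip
from scipy.optimize import least_squares
T=manip.camera_model("top");Sd=manip.camera_model("side")
m=lambda *a:np.array(a)/1000
def obs(a,d):
  L=165;bx=45-L*np.cos(a);bz=118+L*np.sin(a);mx=-10-d*1000
  return [(T,m(-150,120,24),(242,263.3)),(T,m(-150,-120,24),(338.7,242)),(T,m(140,-120,24),(313,129)),(T,m(140,120,24),(218.7,148.7)),
(T,m(bx,52,bz),(255.7,237.3)),(T,m(bx,-52,bz),(309,226)),
(Sd,m(-150,120,24),(270,232.7)),(Sd,m(-150,-120,24),(339.3,271)),(Sd,m(140,-120,24),(398.7,216.7)),
(Sd,m(bx,52,bz),(293,189)),(Sd,m(bx,-52,bz),(326.7,205.7)),(T,m(mx,-70,36),(317.3,228.3)),(T,m(mx,-102,36),(330.3,226.7)),(Sd,m(mx,-70,36),(334.3,249.7)),(Sd,m(mx,-102,36),(343.7,254.3)),]
for fixz in (1,0):
  f=lambda S:np.concatenate([proj(c,st2w(p,[S[0],S[1],0 if fixz else S[5],S[2]]))[0]-uv for c,p,uv in obs(S[3],S[4])])
  r=least_squares(f,[.6,.1,0,0.2,.09,0],loss="soft_l1");print(r.x.round(4),"\n",f(r.x).reshape(-1,2).round(1).tolist())
```

```text
[0.6011 0.0815 0.2329 0.2935 0.0966 0.    ] 
 [[1.0, 1.7], [2.8, 0.6], [1.5, -1.7], [-0.5, -0.1], [4.7, -0.4], [0.3, -0.2], [-2.2, -1.6], [-1.4, -2.6], [0.6, -1.0], [1.2, 1.1], [-0.2, -0.7], [-0.3, 0.7], [-0.1, -0.7], [-1.6, -1.8], [-1.0, -1.3]]
[ 0.6023  0.0828  0.2325  0.3131  0.0959 -0.0068] 
 [[0.9, 1.3], [2.1, 0.4], [1.0, -1.2], [-0.5, 0.3], [4.2, -1.3], [-0.4, -1.0], [-2.0, -0.1], [-1.5, -1.1], [0.3, 0.6], [1.6, 1.8], [0.1, -0.1], [-0.9, 0.3], [-0.8, -1.1], [-1.4, -0.3], [-0.9, 0.1]]
```

Station fit: x≈0.602, y≈0.082, yaw≈0.233 rad. The cover starts at about 0.3 rad, and the mark at about 0.096 m. Next I move toward a hover over the bar with the fingers closing along station x.

Request:
drive_tool(motion=[[[85,-1.0,-0.95,-0.2,0.7],[85,-2.1,-1.95,-0.4,1.4],[85,-3.2,-2.95,-0.6,2.1],[85,-4.3,-3.95,-0.8,2.8],[85,-5.4,-4.95,-1.0,3.5],[85,-6.5,-5.95,-1.2,4.2],[85,-7.6,-6.95,-1.4,4.9],[85,-8.7,-7.95,-1.6,5.6],[85,-9.8,-8.95,-1.67,6.3],[85,-10.7,-9.8,-1.67,7.0]]])

```text
t: 1.1
tcp_pos: [0.4097, 0.2113, 0.2817]
tool_rot: [0.606, 0.795, 0.0, 0.0]
force: [0.7, 0.4, -0.1]
finger_gap: 0.994
gripper_force: 0.0
```

```bash
cat >> h.py <<'E'
def go(s,target,ydir):
    "tool-frame shift (units) and yaw (units) to reach world target with tool y at angle ydir(deg)"
    Q=R.from_quat(s["tool_rot"]);d=Q.inv().apply(np.array(target)-s["tcp_pos"])/.03
    y=Q.apply([0,1,0]);a=np.degrees(np.arctan2(y[1],y[0]));t=(a-ydir+90)%180-90
    print("tcp",s["tcp_pos"].round(4),"yang",a.round(1),"shift",d.round(2),"yaw",round(t/8,2),"t",s["t"],"F",s["force"].round(1),"gap",round(s["finger_gap"],3),"gf",s["gripper_force"],"q6",s["q"][5].round(2))
E
python3 - <<'E'
from h import *
from station import manip
go(manip.sense(),[.4925,.056,.28],13.3)
E
```

```text
tcp [0.4097 0.2113 0.2817] yang 15.4 shift [-5.72  1.29  0.06] yaw 0.26 t 1.1 F [ 0.7  0.4 -0.1] gap 0.994 gf 0.0 q6 -0.04
```

Request:
drive_tool(motion=[[[85,-1.0,0.2,0,0.1],[85,-2.0,0.4,0,0.2],[85,-2.5,0.5,0,0.26],[85,-2.5,0.5,0,0.26],[85,-2.5,0.5,0,0.26]]])

```text
t: 1.6
tcp_pos: [0.4429, 0.1453, 0.2811]
tool_rot: [0.619, 0.786, -0.0, -0.001]
force: [-0.4, 0.0, 0.1]
finger_gap: 0.992
gripper_force: 0.0
```

```bash
cat >> h.py <<'E'
def snap(n,name):
    from station import manip; import cv2,pickle
    s=manip.sense();c=manip.camera_model(n);im=manip.snapshot(n)
    cv2.imwrite(f"pics/{name}.png",im[:,:,::-1]);pickle.dump((s,c),open(f"pics/{name}.pkl","wb"));return s,c,im
E
python3 - <<'E'
from h import *
s,c,im=snap("wrist","w1")
go(s,[.4925,.056,.28],13.3)
E
```

```text
tcp [0.4429 0.1453 0.2811] yang 13.6 shift [-3.28  0.91  0.03] yaw 0.03 t 1.6 F [-0.4  0.   0.1] gap 0.992 gf 0.0 q6 -0.16
```

Request:
drive_tool(motion=[[[85,-1.0,0.2,0,0],[85,-2.0,0.5,0,0],[85,-3.0,0.7,0,0],[85,-3.2,0.8,0,0],[85,-3.2,0.8,0,0],[85,-3.2,0.8,0,0]]])

```text
t: 2.25
tcp_pos: [0.4883, 0.0588, 0.2812]
tool_rot: [0.618, 0.786, -0.0, -0.001]
force: [-0.3, 1.0, 0.5]
finger_gap: 0.992
gripper_force: 0.0
```

Run:
```python
from h import *
import cv2
s,c,im=snap("wrist","w2")
go(s,[.4925,.056,.28],13.3)
a=cv2.imread("pics/w1.png");b=cv2.imread("pics/w2.png")
cv2.imwrite("pics/w12.png",cv2.resize(np.hstack([a,b]),(800,300),interpolation=cv2.INTER_AREA))
```

```text
tcp [0.4883 0.0588 0.2812] yang 13.7 shift [-0.13  0.11  0.04] yaw 0.05 t 2.25 F [-0.3  1.   0.5] gap 0.992 gf 0.0 q6 -0.35
```

View pics/w12.png

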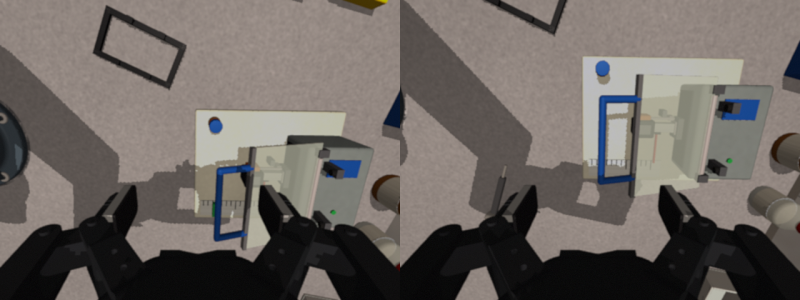

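The wrist pair shows the bar as a vertical blue line. At half scale its ends are at w1 (217,171) and (219,238), and w2 (202,98) and (202,181). The deck's left corners are at (196,110) and (583,57). I'll triangulate from blue masks.

Run:
```python
from h import *
import cv2,pickle
pts={}
for n,(x0,x1,y0,y1) in {"w1":(335,400,255,400),"w2":(305,375,145,300)}.items():
    im=cv2.imread(f"pics/{n}.png");h=cv2.cvtColor(im,cv2.COLOR_BGR2HSV)
    mk=cv2.inRange(h,(105,120,40),(130,255,255));sub=np.zeros_like(mk);sub[y0:y1,x0:x1]=mk[y0:y1,x0:x1]
    k,l,st,_=cv2.connectedComponentsWithStats(sub);i=1+st[1:,4].argmax();print(n,st[i])
    ys,xs=np.where(l==i);x,y,w,hh=st[i][:4]
    # bar = leftmost blob columns: per-row left run
    rows=[];
    for r in range(y+14,y+hh-14):
        c=xs[ys==r]
        if len(c):rows.append((r,c.mean(),len(c)))
    rows=np.array(rows);p=np.polyfit(rows[:,0],rows[:,1],1);print("width",np.median(rows[:,2]),np.polyval(p,[y,y+hh]),)
    col=xs<np.polyval(p,ys)+4
    pts[n]=(pickle.load(open(f"pics/{n}.pkl","rb"))[1],[(np.polyval(p,ys[col].min()),ys[col].min()),(np.polyval(p,ys[col].max()),ys[col].max())])
S=[.602,.0825,0,.2325]
E=[tri([(pts[n][0],pts[n][1][k]) for n in pts]) for k in (0,1)]
for e in E+[sum(E)/2]:print(e.round(4),R.from_euler("z",-S[3]).apply(e-S[:3]).round(4))
d=E[0]-E[1];print(np.linalg.norm(d),np.degrees(np.arctan2(d[1],d[0])))
```

```text
w1 [ 343  263   57  123 1859]
width 9.0 [350.78016835 348.57800443]
w2 [ 317  153   58  142 2374]
width 10.0 [324.21175351 321.62529515]
[0.4797 0.1188 0.1615] [-0.1106  0.0635  0.1615]
[0.5069 0.006  0.1669] [-0.1102 -0.0526  0.1669]
[0.4933 0.0624 0.1642] [-0.1104  0.0055  0.1642]
0.1162071450847464 103.53233052719763
```

Run:
```python
from h import *
from station import manip
go(manip.sense(),[.4933,.0624,.145],13.5)
```

```text
tcp [0.4883 0.0589 0.2812] yang 13.7 shift [0.07 0.19 4.54] yaw 0.02 t 2.3 F [-0.5  0.2 -0.2] gap 0.994 gf 0.0 q6 -0.35
```

Request:
drive_tool(motion=[[[30,0.07,0.19,0,0],[30,0.07,0.19,0.3,0],[30,0.07,0.19,0.7,0],[30,0.07,0.19,1.2,0],[30,0.07,0.19,1.7,0],[30,0.07,0.19,2.2,0],[30,0.07,0.19,2.7,0],[30,0.07,0.19,3.2,0],[30,0.07,0.19,3.2,0],[30,0.07,0.19,3.2,0]]], squeeze=25)

```text
t: 3.3
tcp_pos: [0.4941, 0.0612, 0.1851]
tool_rot: [0.618, 0.786, -0.0, -0.0]
force: [0.0, -0.5, 0.5]
finger_gap: 0.351
gripper_force: 0.0
```

Run:
```python
from h import *
s,c,im=snap("wrist","w3"); go(s,[.4933,.0624,.145],13.5)
```

```text
tcp [0.4941 0.0612 0.1851] yang 13.6 shift [ 0.05 -0.02  1.34] yaw 0.02 t 3.3 F [ 0.  -0.5  0.5] gap 0.351 gf 0.0 q6 -0.34
```

View pics/w3.png

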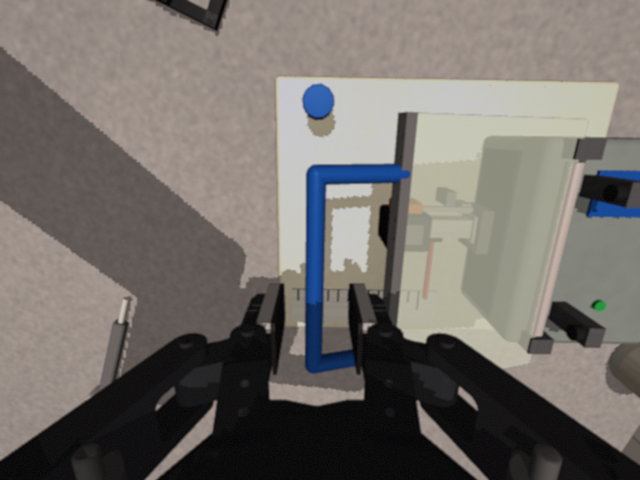

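The picture shows the bar at u≈314, midway between the fingertips at 278 and 352. The panel edge at 395 is clear, so I descend and close.

Request:
drive_tool(motion=[[[30,0,0,0.5,0],[30,0,0,1.0,0],[30,0,0,1.3,0],[30,0,0,1.3,0],[8,0,0,1.3,0],[2,0,0,1.3,0],[2,0,0,1.3,0],[2,0,0,1.3,0],[2,0,0,1.3,0],[2,0,0,1.3,0]]], squeeze=25)

```text
t: 4.35
tcp_pos: [0.4931, 0.0605, 0.1467]
tool_rot: [0.618, 0.786, -0.001, -0.001]
force: [-4.5, -2.4, 2.1]
finger_gap: 0.105
gripper_force: 25.3
```

Run:
```python
from h import *
from station import manip
s=manip.sense(); go(s,[.4933,.0624,.145],13.5)
# arc waypoints relative to present, station x / up, for a0 -> a
for a0 in (.27,.30):
  print([(a,round(.165*(np.cos(a0)-np.cos(a))/.03,2),round(-.165*(np.sin(a)-np.sin(a0))/.03,2)) for a in np.arange(.35,1.76,.07).round(2)])
```

```text
tcp [0.4931 0.0605 0.1467] yang 13.6 shift [0.06 0.02 0.06] yaw 0.01 t 4.35 F [-4.5 -2.4  2.1] gap 0.105 gf 25.34302979707718 q6 -0.34
[(np.float64(0.35), np.float64(0.13), np.float64(-0.42)), (np.float64(0.42), np.float64(0.28), np.float64(-0.78)), (np.float64(0.49), np.float64(0.45), np.float64(-1.12)), (np.float64(0.56), np.float64(0.64), np.float64(-1.45)), (np.float64(0.63), np.float64(0.86), np.float64(-1.77)), (np.float64(0.7), np.float64(1.09), np.float64(-2.08)), (np.float64(0.77), np.float64(1.35), np.float64(-2.36)), (np.float64(0.84), np.float64(1.63), np.float64(-2.63)), (np.float64(0.91), np.float64(1.93), np.float64(-2.88)), (np.float64(0.98), np.float64(2.24), np.float64(-3.1)), (np.float64(1.05), np.float64(2.56), np.float64(-3.3)), (np.float64(1.12), np.float64(2.9), np.float64(-3.48)), (np.float64(1.19), np.float64(3.26), np.float64(-3.64)), (np.float64(1.26), np.float64(3.62), np.float64(-3.77)), (np.float64(1.33), np.float64(3.99), np.float64(-3.87)), (np.float64(1.4), np.float64(4.37), np.float64(-3.95)), (np.float64(1.47), np.float64(4.75), np.float64(-4.01)), 
[... 717 characters left out ...]
p.float64(-2.72)), (np.float64(0.98), np.float64(2.19), np.float64(-2.94)), (np.float64(1.05), np.float64(2.52), np.float64(-3.15)), (np.float64(1.12), np.float64(2.86), np.float64(-3.33)), (np.float64(1.19), np.float64(3.21), np.float64(-3.48)), (np.float64(1.26), np.float64(3.57), np.float64(-3.61)), (np.float64(1.33), np.float64(3.94), np.float64(-3.72)), (np.float64(1.4), np.float64(4.32), np.float64(-3.79)), (np.float64(1.47), np.float64(4.7), np.float64(-3.85)), (np.float64(1.54), np.float64(5.08), np.float64(-3.87)), (np.float64(1.61), np.float64(5.47), np.float64(-3.87)), (np.float64(1.68), np.float64(5.85), np.float64(-3.84)), (np.float64(1.75), np.float64(6.23), np.float64(-3.79))]
```

Request:
drive_tool(motion=[[[2,0,0.11,-0.34,0],[2,0,0.25,-0.7,0],[2,0,0.42,-1.04,0],[2,0,0.62,-1.38,0],[2,0,0.84,-1.69,0],[2,0,1.07,-2.0,0],[2,0,1.33,-2.28,0],[2,0,1.6,-2.55,0],[2,0,1.9,-2.8,0],[2,0,1.9,-2.8,0]]])

```text
t: 5.35
tcp_pos: [0.5468, 0.0726, 0.2328]
tool_rot: [0.618, 0.786, -0.004, -0.001]
force: [-12.8, -6.4, 16.3]
finger_gap: 0.106
gripper_force: 25.6
```

Run:
```python
from h import *
from station import manip
s=manip.sense(); go(s,[.4933,.0624,.145],13.5)
```

```text
tcp [0.5468 0.0726 0.2328] yang 13.7 shift [ 0.1  -1.79  2.94] yaw 0.02 t 5.35 F [-12.8  -6.4  16.3] gap 0.106 gf 25.61756819486618 q6 -0.3
```

Run:
```python
import numpy as np
a0=.882
print([(float(a),round((165*(np.cos(a0)-np.cos(a))-2.1)/30,2),round(-(165*(np.sin(a)-np.sin(a0))+2.1)/30,2)) for a in np.arange(.88,1.76,.06).round(2)])
```

```text
[(0.88, np.float64(-0.08), np.float64(-0.06)), (0.94, np.float64(0.18), np.float64(-0.27)), (1.0, np.float64(0.45), np.float64(-0.45)), (1.06, np.float64(0.74), np.float64(-0.62)), (1.12, np.float64(1.03), np.float64(-0.77)), (1.18, np.float64(1.33), np.float64(-0.91)), (1.24, np.float64(1.64), np.float64(-1.03)), (1.3, np.float64(1.95), np.float64(-1.12)), (1.36, np.float64(2.28), np.float64(-1.2)), (1.42, np.float64(2.6), np.float64(-1.26)), (1.48, np.float64(2.93), np.float64(-1.3)), (1.54, np.float64(3.26), np.float64(-1.32)), (1.6, np.float64(3.59), np.float64(-1.32)), (1.66, np.float64(3.92), np.float64(-1.3)), (1.72, np.float64(4.24), np.float64(-1.26))]
```

Request:
drive_tool(motion=[[[2,0,0.18,-0.27,0],[2,0,0.45,-0.45,0],[2,0,0.74,-0.62,0],[2,0,1.03,-0.77,0],[2,0,1.33,-0.91,0],[2,0,1.64,-1.03,0],[2,0,1.95,-1.12,0],[2,0,2.28,-1.2,0],[2,0,2.44,-1.23,0],[2,0,2.44,-1.23,0]]])

```text
t: 6.35
tcp_pos: [0.6231, 0.0902, 0.2688]
tool_rot: [0.619, 0.786, 0.001, 0.003]
force: [-0.1, -4.7, 4.5]
finger_gap: 0.103
gripper_force: 25.2
```

Run:
```python
from h import *
from station import manip
s=manip.sense(); go(s,[.5468,.0726,.2328],13.5)
```

```text
tcp [0.6231 0.0902 0.2688] yang 13.6 shift [ 0.03 -2.62  1.19] yaw 0.01 t 6.35 F [-0.1 -4.7  4.5] gap 0.103 gf 25.166572630405426 q6 -0.27
```

Request:
drive_tool(motion=[[[2,0,0.2,-0.04,0],[2,0,0.4,-0.07,0],[2,0,0.6,-0.1,0],[2,0,0.8,-0.1,0],[2,0,1.0,-0.1,0],[2,0,1.2,-0.1,0],[2,0,1.4,-0.07,0],[2,0,1.55,-0.05,0],[2,0,1.65,-0.03,0],[2,0,1.65,-0.03,0]]])

```text
t: 7.35
tcp_pos: [0.6686, 0.1009, 0.2695]
tool_rot: [0.619, 0.786, -0.002, 0.001]
force: [-4.2, -6.9, 5.9]
finger_gap: 0.103
gripper_force: 25.4
```

Run:
```python
from h import *
from station import manip
s=manip.sense(); go(s,[.6231,.0902,.2688],13.5)
```

```text
tcp [0.6686 0.1009 0.2695] yang 13.6 shift [ 0.01 -1.56  0.03] yaw 0.01 t 7.35 F [-4.2 -6.9  5.9] gap 0.103 gf 25.431303083896637 q6 -0.25
```

Request:
drive_tool(motion=[[[2,0,0.1,0.01,0],[2,0,0.2,0.02,0],[2,0,0.3,0.03,0],[2,0,0.3,0.03,0],[2,0,0.3,0.03,0]]])

```text
t: 7.85
tcp_pos: [0.6689, 0.101, 0.2694]
tool_rot: [0.619, 0.786, -0.01, -0.006]
force: [-23.9, -12.1, 18.3]
finger_gap: 0.102
gripper_force: 27.1
```

Run:
```python
from h import *
from station import manip
s=manip.sense(); go(s,[.6231,.0902,.2688],13.5)
```

```text
tcp [0.6689 0.101  0.2694] yang 13.6 shift [ 0.01 -1.57  0.05] yaw 0.01 t 7.85 F [-23.9 -12.1  18.3] gap 0.102 gf 27.059300243854523 q6 -0.25
```

Request:
drive_tool(motion=[[[2,0,-0.15,0,0],[2,0,-0.25,0,0],[30,0,-0.25,0,0],[30,0,-0.25,0,0],[30,0,-0.25,0,0],[30,0,-0.25,-0.5,0],[30,0,-0.25,-1.2,0],[30,0,-0.25,-2.0,0],[30,0,-0.25,-2.5,0],[30,0,-0.25,-2.5,0]]])

```text
t: 8.85
tcp_pos: [0.6723, 0.1042, 0.345]
tool_rot: [0.618, 0.786, 0.002, 0.002]
force: [-0.5, 0.5, 0.1]
finger_gap: 0.35
gripper_force: 0.0
```

Run:
```python
from h import *
s,c,im=snap("side","s1"); S=[.6037,.0889,0,.234]
go(s,st2w([-.10,0,.345],S)[0],103.4)
```

```text
tcp [0.6723 0.1042 0.345 ] yang 13.6 shift [ 0.06 -5.68 -0.04] yaw -11.22 t 8.85 F [-0.5  0.5  0.1] gap 0.35 gf 0.0 q6 -0.25
```

View pics/s1.png

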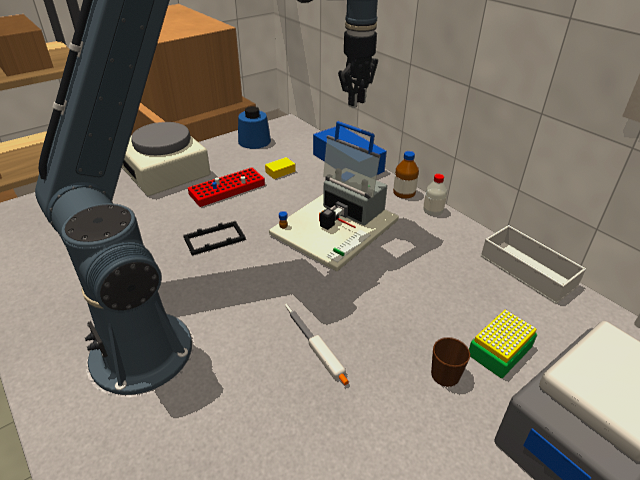

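The cover stands upright on its stop with the gripper clear above it. I'll move to a viewing pose in front of it and turn a quarter.

Request:
drive_tool(motion=[[[60,0,-0.8,0,-0.6],[70,0,-1.8,0,-1.5],[70,0,-2.8,0,-2.5],[70,0,-3.8,0,-3.5],[70,0,-4.8,0,-4.5],[70,0,-5.6,0,-5.5],[70,0,-5.7,0,-6.5],[70,0,-5.7,0,-7.5],[70,0,-5.7,0,-8.5],[70,0,-5.7,0,-9.5]]])

```text
t: 9.9
tcp_pos: [0.5035, 0.0636, 0.3407]
tool_rot: [0.001, 1.0, 0.0, -0.001]
force: [-0.2, -0.5, -0.2]
finger_gap: 0.825
gripper_force: 0.0
```

Request:
drive_tool(motion=[[[70,0,0,0.3,-0.8],[70,0,0,0.6,-1.6],[70,0,0,1.0,-1.7],[70,0,0,1.3,-1.7],[70,0,0,1.3,-1.7],[70,0,0,1.3,-1.7]]])

```text
t: 10.5
tcp_pos: [0.5042, 0.0633, 0.3029]
tool_rot: [-0.114, 0.993, 0.0, -0.0]
force: [0.1, -0.9, 0.0]
finger_gap: 0.822
gripper_force: 0.0
```

Run:
```python
from h import *
s,c,im=snap("wrist","w4"); S=[.6037,.0889,0,.234]
go(s,st2w([-.04,0,.036],S)[0],103.4)
print(proj(c,st2w([[-.04,0,.078],[-.01,-.06,.044],[-.04,.019,.07],[-.106,-.07,.036]],S)))
```

```text
tcp [0.5042 0.0633 0.3029] yang 103.1 shift [-2.1   0.07  8.89] yaw -0.03 t 10.5 F [ 0.1 -0.9  0. ] gap 0.822 gf 0.0 q6 -1.9
[[318.60189023 256.48795117]
 [272.26002051 269.14174721]
 [334.42548023 254.07934727]
 [261.66074489 194.7081537 ]]
```

View pics/w4.png

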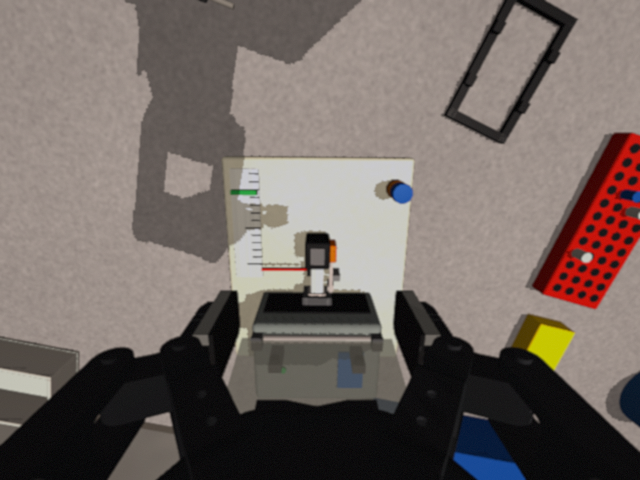

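The wrist view has the grip at u≈306–329 with the orange button on its right side at (333,250). The red pointer tip is at (262,268.5), the green mark's inner end at (257,191.5) and the vial at (401,191). I'll refine the numbers from this.

```bash
cat > m.py <<'E'
from h import *
import cv2,pickle,sys
def masks(n):
    im=cv2.imread(f"pics/{n}.png");h=cv2.cvtColor(im,cv2.COLOR_BGR2HSV);r={}
    for k,lo,hi in (("green",(50,120,60),(80,255,255)),("red",(0,170,90),(6,255,255)),("orange",(8,170,90),(18,255,255))):
        mk=cv2.inRange(h,lo,hi);mk[:150]=0;mk[290:]=0;mk[:,:215]=0;mk[:,345:]=0
        ys,xs=np.where(mk)
        if len(xs): r[k]=(xs.min(),xs.max()+1,ys.min(),ys.max()+1,xs.mean()+.5,ys.mean()+.5,len(xs))
    return r,pickle.load(open(f"pics/{n}.pkl","rb"))[1]
def plane(c,uv,z):
    d=ray(c,uv)[0];return c["origin"]+d*(z-c["origin"][2])/d[2]
E
python3 - <<'E'
from m import *
r,c=masks("w4");print({k:np.round(v,1).tolist() for k,v in r.items()})
P=lambda uv,z:plane(c,uv,z)
fl,fr=P((414,157.5),.024),P((223.5,157.5),.024);d=fl-fr;yaw=np.arctan2(d[1],d[0])-np.pi/2
m=(fl+fr)/2; S=[*(m+.15*np.array([np.cos(yaw),np.sin(yaw),0]))[:2],0,yaw];print("deck",np.linalg.norm(d),S)
for nm,uv,z in(("mark",(257,r["green"][5]),.036),("ptr",(262,268.7),.044),("gripFL",(306,233.5),.078),("gripFR",(329,233.5),.078)):
    p=P(uv,z);print(nm,p.round(4),R.from_euler("z",-yaw).apply(p-S[:3]).round(4))
im=cv2.imread("pics/w4.png");cv2.imwrite("pics/w4z.png",cv2.resize(im[180:310,215:345],(780,780//1*130//130),interpolation=cv2.INTER_CUBIC)[:600])
E
```

```text
{'green': [231.0, 256.0, 190.0, 194.0, 243.5, 192.0, 98.0], 'red': [263.0, 307.0, 268.0, 270.0, 283.2, 269.2, 67.0], 'orange': [329.0, 336.0, 244.0, 262.0, 332.5, 253.6, 102.0]}
deck 0.23472169672623275 [np.float64(0.6038731521767494), np.float64(0.08909590382273544), 0, np.float64(0.2298765919613477)]
mark [ 0.5149 -0.01    0.036 ] [-0.1093 -0.0762  0.036 ]
ptr [0.6103 0.0151 0.044 ] [-0.0106 -0.0735  0.044 ]
gripFL [0.5407 0.059  0.078 ] [-0.0684 -0.0149  0.078 ]
gripFR [0.5346 0.0848 0.078 ] [-0.0684  0.0116  0.078 ]
```

View pics/w4z.png

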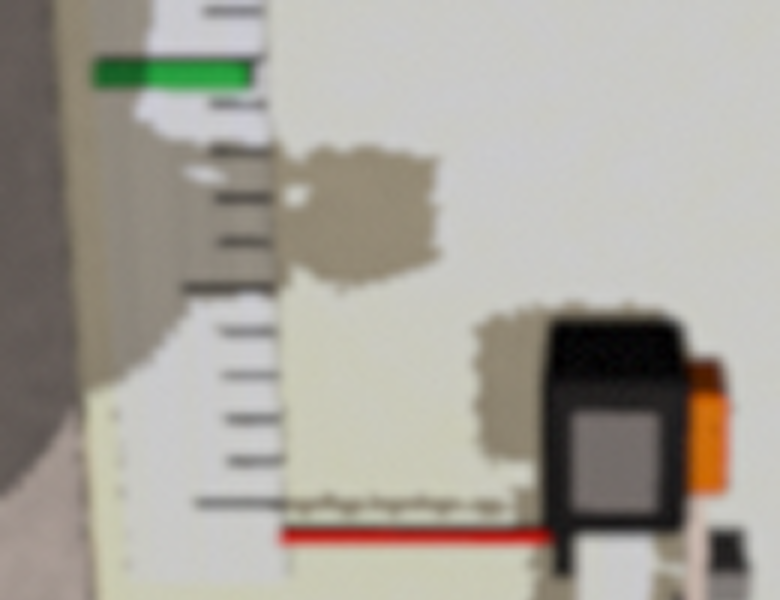

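Run:
```python
from m import *
from station import manip
_,c=masks("w4"); p=plane(c,(317.6,255.6),.078);S=[.6037,.089,0,.232]
print(p, R.from_euler("z",-S[3]).apply(p-S[:3]).round(4)); s=manip.sense()
go(s,[*p[:2],.14],103.3)
for st in ([-.04,.003,.14],[-.04,.003,.036],[-.106,.09,.1]): print(st2w(st,S)[0]); go(s,st2w(st,S)[0],103.3)
```

```text
[0.56397705 0.07822501 0.078     ] [-0.0411 -0.0014  0.078 ]
tcp [0.5045 0.0633 0.3033] yang 103.2 shift [-2.04  0.03  5.45] yaw -0.02 t 10.55 F [ 0.6 -0.3  0.2] gap 0.82 gf 0.0 q6 -1.9
[0.56408189 0.08272265 0.14      ]
tcp [0.5045 0.0633 0.3033] yang 103.2 shift [-2.08  0.18  5.45] yaw -0.02 t 10.55 F [ 0.6 -0.3  0.2] gap 0.82 gf 0.0 q6 -1.9
[0.56408189 0.08272265 0.036     ]
tcp [0.5045 0.0633 0.3033] yang 103.2 shift [-2.08  0.18  8.91] yaw -0.02 t 10.55 F [ 0.6 -0.3  0.2] gap 0.82 gf 0.0 q6 -1.9
[0.4798467  0.15221678 0.1       ]
tcp [0.5045 0.0633 0.3033] yang 103.2 shift [0.13 3.07 6.78] yaw -0.02 t 10.55 F [ 0.6 -0.3  0.2] gap 0.82 gf 0.0 q6 -1.9
```

Request:
drive_tool(motion=[[[65,-0.6,0.05,0.4,0],[65,-1.2,0.08,1.2,0],[65,-1.8,0.08,2.2,0],[65,-2.04,0.08,3.2,0],[65,-2.04,0.08,4.2,0],[65,-2.04,0.08,5.2,0],[65,-2.04,0.08,5.45,0],[65,-2.04,0.08,5.45,0],[65,-2.04,0.08,5.45,0]]], squeeze=40)

```text
t: 11.45
tcp_pos: [0.5646, 0.0795, 0.1412]
tool_rot: [-0.115, 0.993, -0.0, 0.001]
force: [-0.5, -0.2, 0.7]
finger_gap: 0.758
gripper_force: 0.0
```

Run:
```python
from m import *
s,c,im=snap("wrist","w5"); go(s,[.564,.0795,.036],103.3)
```

```text
tcp [0.5646 0.0795 0.1412] yang 103.2 shift [0.03 0.01 3.51] yaw -0.01 t 11.45 F [-0.5 -0.2  0.7] gap 0.758 gf 0.0 q6 -1.86
```

View pics/w5.png

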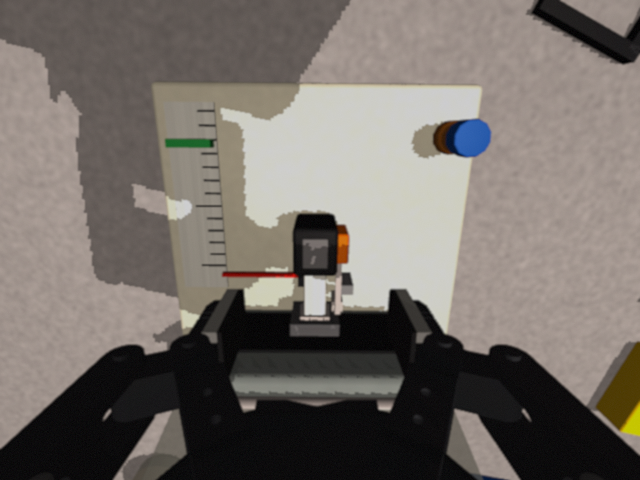

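The grip top is centred near (315.5,254), the mark's inner end is at (213,143) and the pointer tip at (223,273). The fingers straddle the grip with room, so I'll triangulate as a check.

Run:
```python
from m import *
_,a=masks("w4");_,b=masks("w5");S=[.6037,.089,0,.232]
for n,u,v in(("grip",(317.6,255.6),(315.5,254)),("mark",(256.5,192),(213.5,143)),("ptr",(262,269),(223,273.5))):
    p=tri([(a,u),(b,v)]);print(n,p.round(4),R.from_euler("z",-S[3]).apply(p-S[:3]).round(4))
```

```text
grip [0.5684 0.0792 0.068 ] [-0.0366 -0.0014  0.068 ]
mark [ 0.5163 -0.0115  0.0269] [-0.1081 -0.0777  0.0269]
ptr [0.6089 0.0153 0.0472] [-0.0118 -0.0729  0.0472]
```

Request:
drive_tool(motion=[[[65,0,0,0.7,0],[65,0,0,1.5,0],[65,0,0,2.3,0],[65,0,0,3.0,0],[65,0,0,3.4,0],[65,0,0,3.45,0],[65,0,0,3.45,0]]], squeeze=40)

```text
t: 12.2
tcp_pos: [0.5642, 0.0795, 0.0372]
tool_rot: [-0.115, 0.993, -0.0, 0.001]
force: [-0.2, -1.1, 0.1]
finger_gap: 0.757
gripper_force: 0.0
```

Request:
drive_tool(motion=[[[45,0,0,0,0],[30,0,0,0,0],[20,0,0,0,0],[20,0,0,0,0],[20,0,0,0,0],[20,0,0,0,0],[20,0,0,0,0]]], squeeze=40)

```text
t: 12.9
tcp_pos: [0.5642, 0.0792, 0.0378]
tool_rot: [-0.114, 0.993, -0.0, 0.001]
force: [-1.5, -1.7, 5.5]
finger_gap: 0.366
gripper_force: 41.6
```

Run:
```python
from h import *
from station import manip
s=manip.sense(); go(s,np.array([.5645,.0795,.036])-.097*np.array([np.cos(.232),np.sin(.232),0]),103.3)
```

```text
tcp [0.5642 0.0792 0.0378] yang 103.1 shift [ 3.22 -0.    0.05] yaw -0.02 t 12.9 F [-1.5 -1.7  5.5] gap 0.366 gf 41.57584726810455 q6 -1.86
```

The grip is squeezed, with an opening of about 31–32 mm and 42 N. Drawing out now.

Request:
drive_tool(motion=[[[20,0.2,0,0,0],[20,0.5,0,0,0],[20,0.9,0,0,0],[20,1.3,0,0,0],[20,1.7,0,0,0],[20,2.1,0,0,0],[20,2.5,0,0,0],[20,2.8,0,0,0],[20,3.0,0,0,0],[20,3.0,0,0,0]]], squeeze=40)

```text
t: 13.9
tcp_pos: [0.477, 0.0595, 0.0378]
tool_rot: [-0.114, 0.993, 0.0, 0.003]
force: [4.0, 5.7, 8.5]
finger_gap: 0.362
gripper_force: 40.3
```

Run:
```python
from m import *
from station import manip
s,c,im=snap("wrist","w6"); go(s,[.5642,.0792,.0378],103.3)
snap("side","s2");snap("top","t2")
a=cv2.imread("pics/w6.png")[:400,80:480]
b=cv2.imread("pics/s2.png")[200:280,260:360];t=cv2.imread("pics/t2.png")[190:270,260:360]
o=np.hstack([cv2.resize(a,(400,400)),np.vstack([cv2.resize(q,(250,200),interpolation=cv2.INTER_CUBIC) for q in(b,t)])])
cv2.imwrite("pics/z6.png",o)
```

```text
tcp [0.477  0.0595 0.0378] yang 103.1 shift [-2.98 -0.02  0.01] yaw -0.02 t 13.9 F [4.  5.7 8.5] gap 0.362 gf 40.31295955181122 q6 -1.91
```

View pics/z6.png

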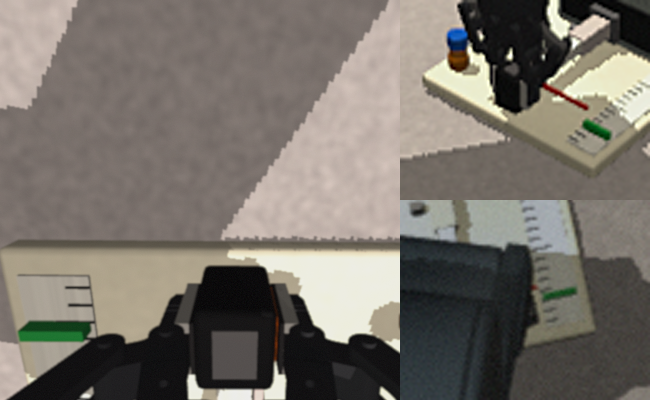

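The arm moved with the fingers, about 89 mm out. In the side view the pointer tip is at about (335,243), just short of the mark's inner end at (334,249). I'll measure the remaining gap.

```bash
cat >> m.py <<'E'
def gap(n,zm=.036,zp=.044,yaw=.232,x0=300,x1=360,y0=215,y1=275):
    im=cv2.imread(f"pics/{n}.png");h=cv2.cvtColor(im,cv2.COLOR_BGR2HSV);c=pickle.load(open(f"pics/{n}.pkl","rb"))[1];o={}
    f=np.array([np.cos(yaw),np.sin(yaw)]);l=np.array([-f[1],f[0]])
    for k,mk,z in(("mark",cv2.inRange(h,(50,90,100),(85,255,255)),zm),("ptr",cv2.inRange(h,(0,130,60),(8,255,255))|cv2.inRange(h,(172,130,60),(180,255,255)),zp)):
        ys,xs=np.where(mk[y0:y1,x0:x1]);P=np.array([plane(c,(u+x0,v+y0),z)[:2] for u,v in zip(xs,ys)])-[.6037,.089]
        if len(P):print(n,k,len(P),"x",(P@f).mean().round(4),np.percentile(P@f,[5,95]).round(4),"y",(P@l).min().round(4),(P@l).max().round(4))
E
python3 - <<'E'
from m import *
gap("s2");gap("side0");gap("t2",x0=300,x1=345);gap("w4",x0=220,x1=312,y0=180,y1=280);gap("w5",x0=150,x1=295,y0=120,y1=285)
E
python3 - <<'E'
import cv2
a=cv2.imread("pics/s2.png")[215:265,305:365];cv2.imwrite("pics/z7.png",cv2.resize(a,(720,600),interpolation=cv2.INTER_CUBIC))
E
```

```text
s2 mark 10 x -0.108 [-0.1089 -0.1071] y -0.1071 -0.0795
s2 ptr 34 x -0.0988 [-0.1014 -0.0958] y -0.0729 -0.0123Traceback (most recent call last):
  File "<stdin>", line 2, in <module>
  File "m.py", line 13, in gap
    im=cv2.imread(f"pics/{n}.png");h=cv2.cvtColor(im,cv2.COLOR_BGR2HSV);c=pickle.load(open(f"pics/{n}.pkl","rb"))[1];o={}
                                                                                      ~~~~^^^^^^^^^^^^^^^^^^^^^^
FileNotFoundError: [Errno 2] No such file or directory: 'pics/side0.pkl'
```

View pics/z7.png

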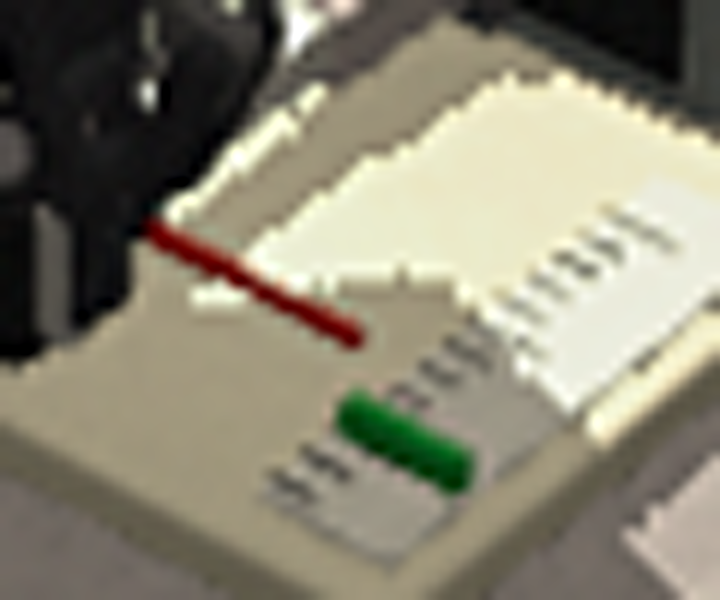

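```bash
sed -i 's/(50,90,100)/(50,90,40)/' m.py
python3 - <<'E'
from m import *
gap("s2");gap("w4",x0=220,x1=304,y0=180,y1=280);gap("w5",x0=150,x1=290,y0=120,y1=285);gap("t2",x0=300,x1=345);gap("w6",x0=90,x1=200,y0=250,y1=350)
E
```

```text
s2 mark 42 x -0.1129 [-0.1183 -0.1072] y -0.1142 -0.0795
s2 ptr 34 x -0.0988 [-0.1014 -0.0958] y -0.0729 -0.0123
w4 mark 117 x -0.1095 [-0.1118 -0.1068] y -0.1081 -0.0771
w4 ptr 99 x -0.0104 [-0.0115 -0.0086] y -0.0734 -0.0202
w5 mark 369 x -0.1091 [-0.1115 -0.1067] y -0.1092 -0.0755
w5 ptr 311 x -0.0103 [-0.0121 -0.0087] y -0.0748 -0.0223
t2 mark 28 x -0.1094 [-0.1118 -0.1071] y -0.1066 -0.0791
t2 ptr 2 x -0.0994 [-0.1004 -0.0983] y -0.07 -0.0695
w6 mark 1269 x -0.1113 [-0.116  -0.1063] y -0.1095 -0.0731Traceback (most recent call last):
  File "<stdin>", line 2, in <module>
  File "m.py", line 16, in gap
    ys,xs=np.where(mk[y0:y1,x0:x1]);P=np.array([plane(c,(u+x0,v+y0),z)[:2] for u,v in zip(xs,ys)])-[.6037,.089]
                                      ~~~~~~~~~~~~~~~~~~~~~~~~~~~~~~~~~~~~~~~~~~~~~~~~~~~~~~~~~~~~^~~~~~~~~~~~~
ValueError: operands could not be broadcast together with shapes (0,) (2,)
```

Request:
drive_tool(motion=[[[20,0.1,0,0,0],[20,0.2,0,0,0],[20,0.3,0,0,0],[20,0.31,0,0,0],[20,0.31,0,0,0],[20,0.31,0,0,0]]], squeeze=40)

```text
t: 14.65
tcp_pos: [0.4688, 0.0576, 0.0377]
tool_rot: [-0.114, 0.993, 0.0, 0.003]
force: [4.2, 6.6, 9.1]
finger_gap: 0.365
gripper_force: 40.4
```

Run:
```python
from m import *
s,_,_=snap("side","s3");go(s,[.5642,.0792,.0378],103.3);snap("top","t3")
b=cv2.imread("pics/s3.png");t=cv2.imread("pics/t3.png")
cv2.imwrite("pics/z8.png",np.hstack([cv2.resize(b[215:265,305:365],(480,400),interpolation=cv2.INTER_CUBIC),cv2.resize(b[110:260,270:390],(320,400),interpolation=cv2.INTER_CUBIC)]))
gap("s3");gap("t3",x0=300,x1=345)
```

```text
tcp [0.4688 0.0576 0.0377] yang 103.1 shift [-3.26 -0.02  0.02] yaw -0.02 t 14.65 F [4.2 6.6 9.1] gap 0.365 gf 40.36014497280121 q6 -1.92
s3 mark 42 x -0.1129 [-0.1183 -0.1072] y -0.1142 -0.0795
s3 ptr 33 x -0.108 [-0.1106 -0.105 ] y -0.0739 -0.0136
t3 mark 30 x -0.1094 [-0.1119 -0.1069] y -0.1066 -0.0791
t3 ptr 1 x -0.108 [-0.108 -0.108] y -0.0702 -0.0702
```

View pics/z8.png

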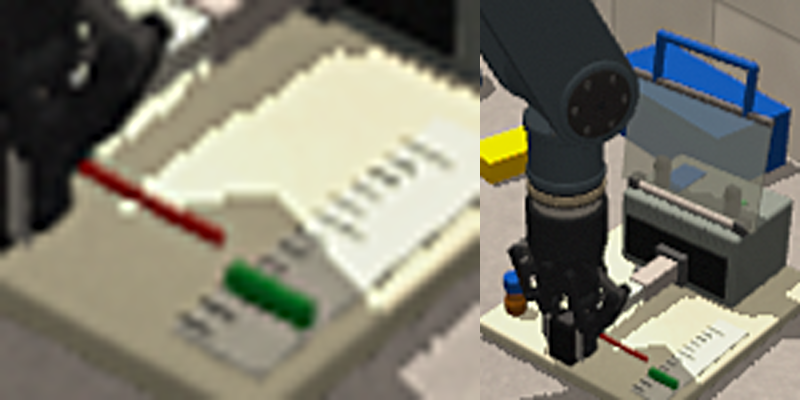

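The pointer is in line with the mark: both views put the difference at about 1 mm. The cover is still upright, and the grip reads about 40 N with the button squeezed.

```bash
python3 -c "
from station import manip
print(manip.sign_off())"
```

```text
the job is handed in; nothing more can be done
None
```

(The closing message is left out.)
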